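# Clamp a bonded paddle in the bench screw press

## Robot

A 6-joint arm with a two-finger parallel gripper is mounted at the origin on a cart in front of the work surface, level with it; the furniture and walls round the work are solid. World frame = base frame: x ahead of the robot, y to its left, z up, the work surface at z = 0. Lengths are in mm, angles in rad, forces in N, time in s.
With the tool pointing down it reaches from about 275 to 1000 mm from the base axis. Payload 8.4 kg.
Tool frame: the origin (TCP) lies midway between the tips of the shut fingers; the grasp point (between the pads) lies 19 mm behind it; z points along the fingers, y is the direction in which the jaws open and shut (so a half turn about z gives the same grasp; the last joint's range is limited). The gripper opens to 85 mm and grips with 20 to 120 N. Pads are 22 mm wide; open, the fingers measure 114 mm over their backs; the gripper's body (76 mm by 85 mm) begins 54 mm behind the grasp point. The pads swing forward as they close: fully open they stand 13 mm farther back than shut.
Start: joints at [1.202, 0.353, 1.633, -0, 1.155, -0.002], TCP at [224.142, 583.428, 205.081] pointing down, gripper open.
Joint ranges: [-2.63, 2.63], [-0.92, 2.1], [0.06, 2.66], [-1.3, 4.44], [0, 2.69], [-3.02, 3.02]. Speed limits (rad/s): [2.22, 2.22, 2.79, 3.14, 3.14, 3.14].

## Interface

Orientations are given as [roll, pitch, yaw] about the fixed x, y, z axes, in that order (R = Rz(yaw) Ry(pitch) Rx(roll)).
In Python, from rig import * gives the robot as it stands.
- The arm moves only by the tool play_rows, never from a script. Its argument "moves" is a list of rows, each a list of 3 entries, a list of its own where there are three numbers: the shift along the tool's x, y, z in m, then the turn, a rotation vector about the tool's x, y, z in rad, then the opening in per cent of the stroke, from 0 (shut) to 100 (fully open). In form: [[[x, y, z], [rx, ry, rz], fingers], ...]. A call has 1 to 20 rows; each row shifts and turns the commanded pose from where the row before left it, along the tool's axes as they then stand; what a row does not reach is not made up. A row lasts 1/10 s, in which the tool goes at most 50 mm and 8.59 degrees, less where a joint would pass 70% of its speed; a pose out of reach is approached as far as the arm can. A call is refused whole if a number of a shift passes 0.05 or a number of a turn 0.15, either way. A call with a gripper value outside its range is refused whole. The fingers move at their own pace and stop on an object; "squeeze" is the grip in N (left out, the last holds). Time passes only in rows, so rows that do not move let the fingers close. It gives the time, the measured TCP pose, the force and the opening at its end, in the units of the state.
- sense(): the state, without advancing time (a new reading comes with each control period).
- grab_frame(name): name is "scene" or "side" or "wrist"; returns a dict with "pixels" (480x640x3 uint8, red, green, blue), "intrinsics" (3x3 intrinsics, pixels), "R" (3x3) and "t" (3): a world point X has camera coordinates R X + t. Camera axes: x right, y down, z forward; pixel columns grow to the right and rows downward; lengths in mm; the calibration is good to about 2 mm. The wrist camera is an equidistant fisheye: a pixel r from the principal point sees the ray r / f radians off the axis. A picture is of the moment at which its call begins. There is no depth.
- sign_off(): hands the job in, once; it reports no verdict.
The state is a dict: "clock": time; "qpos": joint angles; "qvel": joint speeds; "joint_efforts": joint torques, N m; "eef_pos": TCP position; "tcp_rot": TCP orientation; "contact_force": force on the tool from outside, world axes, zero at the start; "wrist_torque": the same for the moment, N m; "opening": opening from 0.0 (shut) to 1.0 (fully open).
Only numpy, scipy, OpenCV 4.12 (cv2) and the standard library are available. Lean on these libraries where they do the work, as an engineer would, in place of code of your own. Each camera call takes 0.05 s, during which the arm holds its last target. There are 200 camera calls.

## Task

The pad on the paddle's head has just been bonded and must set under the bench screw press. Lift the paddle out of its wooden rest and lay it flat in the press, head centred under the platen and handle sticking out to the front; then wind the crank clockwise until the platen bears firmly on the pad (the floating bed yields a few millimetres first) and from there add one more quarter turn, and let go. Leave the calculator, the mouse and the parts vial where they are.

Things in the scene. Friction and masses are not known exactly. Their poses are not given: they have to be found in the camera images.
- press: Grey C-framed screw press, fixed. Origin on the desk under the vertical spindle axis, z up; open front towards its -x. Foot plate x = -78 to 98 mm, 130 mm wide, 18 mm high; column behind, x = 65 to 95 mm; top beam 56 mm wide, x = -30 to 95 mm, 145 to 175 mm above the desk. Clockwise winding (seen from above) lowers the spindle 30 mm per turn.
- crank_hub (a point): Crank hub on top of the press, on the spindle axis. Arm 82 mm long, 181 to 190 mm above the desk. The crank keeps its height and stays where it is left; the spindle's end stands up through it (up to 247 mm above the desk) and sinks as it is wound. Turning takes about 0.45 N m when free, and once the platen bears firmly it rises by about 0.28 N m per quarter turn.
- knob_mid (a point): Upright round black knob at the end of the crank: 24 mm diameter, 50 mm tall; this point on its axis is 20 mm below its top, 65 mm from the spindle axis. The knob spins freely on its pin, so it can be held and led round in a circle without turning the hand.
- bed_top (a point): Centre of the upper face of the floating bed, a steel plate 95 (along the press's x) x 80 x 12 mm, centred on the spindle axis. It stands 4 to 8 mm above its stop, different every time and not known beforehand, and yields to about 6 N until it sits on the stop.
- bed: The same floating bed plate as a body; its origin is that same point.
- platen: Platen: level steel disc, 48 mm across, 12 mm thick, on the spindle; origin at the centre of its lower face. A spring (8 N/mm) hangs it on the spindle: it follows the spindle down until it bears on something firm, then stands still while the crank can be wound on (up to 20 mm of spindle travel), the load growing about 60 N per quarter turn.
- paddle: Loose paddle, 170 mm long, 0.18 to 0.29 kg. Origin under the head's centre; x from handle to head, z up. Head 60 (x) x 50 (y) x 22 mm: steel, with a black rubber pad as its top 5 mm, set back 3 mm all round. Aluminium handle 22 mm wide, 16 mm high, x = -30 to -140 mm, underside level with the head's. Balances about 15 mm behind the head's centre.
- paddle_head (a point): Centre of the paddle's head, 11 mm above its underside.
- paddle_grip (a point): Centre of the handle 22 mm from its free end: 118 mm behind the head's centre, 8 mm above the underside.
- rest: Wooden rest, fixed; the paddle starts in it, same axes; origin on the desk under the head's centre. Base 40 mm wide, 20 mm high (the paddle's underside is at 20 mm), x = -150 to 30 mm. The handle lies in a slot 25 mm wide, open at the top, between walls 46 mm high, x = -44 to -150 mm, so only the head, 5 mm wider than the base on each side, can be taken.
- calculator: Bystander: desk calculator 140 x 92 x 25 mm, origin under its centre.
- mouse: Bystander: black computer mouse 109 x 60 x 41 mm, origin under its centre.
- parts_vial: Bystander: parts vial with a cap, 30 mm diameter, 44 mm tall, origin under its centre.

How it is judged (in metres and radians):
On the way:
1. the paddle lies flat on the press's bed, head centred under the platen, handle to the front, the platen not yet touching it (horizontal distance between paddle_head and press below 0.012 m and x of paddle_grip in the frame of press below -0.1 m and angle between paddle's own z axis and vertical below 0.12 rad and z of paddle_head in the frame of press below 0.07 m and contact force between platen and paddle below 0.5 N and contact force between bed and paddle above 0.5 N and contact force between the fingers and paddle below 0.1 N), for 0.2 s.
At the end, for the whole second after the job is handed in: The paddle lies flat in the press with the head's centre within 12 mm of the spindle axis and the handle out to the front, at rest, and the platen presses on it with 35 to 88 N (a quarter turn beyond firm contact gives about 60 N; the limits are about a tenth of a turn either way) (horizontal distance between paddle_head and press below 0.012 m and x of paddle_grip in the frame of press below -0.1 m and angle between paddle's own z axis and vertical below 0.12 rad and z of paddle_head in the frame of press below 0.07 m and contact force between platen and paddle between 35 and 88 N and linear speed of paddle below 0.01 m/s); the robot touches nothing.
It fails at once if a bystander is shifted by more than 15 mm (distance of any of calculator, mouse, parts_vial from where it was at the start of the episode above 0.015 m).
It also fails if it takes over 72 s, if anything falls off the work surface, if the arm or the gripper's body presses on something with over 40 N, if the wrist force passes 120 N, or if a joint passes its speed limit or range.

## Working session

There is one attempt and no reset: what is moved stays moved. The work goes in short steps, Python scripts to look and compute and a tool call to move; the robot and the scene stay as the last step left them, time stands still between calls to the robot, and variables do not carry over. Pictures are saved under pics/ and viewed, about 8 in all and at most 12, crops included, and the job is handed in when it is done.

Besides the shell and the picture viewer there is one more tool, called after "Request:" as a command line: name --argument value ..., lists and objects as JSON in quotes. play_rows: Moves the arm, as the interface text tells. Its arguments: {"type":"object","properties":{"moves":{"type":"array"},"squeeze":{"type":"number"}},"required":["moves"]}

```bash
mkdir -p pics
cat > h.py <<'E'
from rig import *
import numpy as np, cv2
def save(f,n): cv2.imwrite('pics/'+n,cv2.cvtColor(f['pixels'],cv2.COLOR_RGB2BGR))
def ray(f,u,v,fish=False):
    K=np.array(f['intrinsics']);R=np.array(f['R']);t=np.array(f['t'])
    x=(u-K[0,2])/K[0,0];y=(v-K[1,2])/K[1,1]
    if fish:
        r=np.hypot(x,y);d=np.array([x/r*np.sin(r),y/r*np.sin(r),np.cos(r)]) if r>1e-9 else np.array([0,0,1.])
    else: d=np.array([x,y,1.])
    return -R.T@t, R.T@d
def onz(f,u,v,z,fish=False):
    c,d=ray(f,u,v,fish); return c+d*(z-c[2])/d[2]
def proj(f,X,fish=False):
    K=np.array(f['intrinsics']);p=np.array(f['R'])@np.array(X)+np.array(f['t'])
    if fish:
        r=np.hypot(p[0],p[1]);th=np.arctan2(r,p[2]);a=p[:2]/r*th
    else: a=p[:2]/p[2]
    return a[0]*K[0,0]+K[0,2],a[1]*K[1,1]+K[1,2]
def tri(f,p,g,q):
    a,d=ray(f,*p);b,e=ray(g,*q)
    s=np.linalg.lstsq(np.c_[d,-e],b-a,rcond=None)[0]
    P=a+d*s[0];Q=b+e*s[1]; return (P+Q)/2,np.linalg.norm(P-Q)
E
python3 - <<'E'
from h import *
np.set_printoptions(precision=1,suppress=True)
for n in('scene','side','wrist'):
    f=grab_frame(n);save(f,n+'0.png');print(n,-np.array(f['R']).T@np.array(f['t']),np.array(f['intrinsics']).tolist())
    np.savez('pics/'+n+'0.npz',**f)
print(sense())
E
```

```text
scene [283.2 420.1 789.6] [[438.3745434624084, 0.0, 309.1975432759079], [0.0, 438.3745434624084, 237.0146870602061], [0.0, 0.0, 1.0]]
side [ 495.2 -817.9  781. ] [[450.7008201582367, 0.0, 323.28213995805726], [0.0, 450.7008201582367, 244.8178258113714], [0.0, 0.0, 1.0]]
wrist [152.  611.7 372.7] [[371.64829954431775, 0.0, 328.73427156192537], [0.0, 371.64829954431775, 236.24041979410617], [0.0, 0.0, 1.0]]
{'clock': 0.15, 'qpos': array([ 1.2,  0.4,  1.6,  0. ,  1.2, -0. ]), 'qvel': array([-0., -0., -0.,  0., -0., -0.]), 'joint_efforts': array([ -0. , -60.6, -34.2,  -0. ,   0. ,   0. ]), 'eef_pos': array([224. , 583.1, 204.5]), 'tcp_rot': array([-3.1, -0. ,  2.8]), 'contact_force': array([-0.4, -0.5,  0.3]), 'wrist_torque': array([-0., -0., -0.]), 'opening': 1.0050614774566293}
```

View pics/scene0.png

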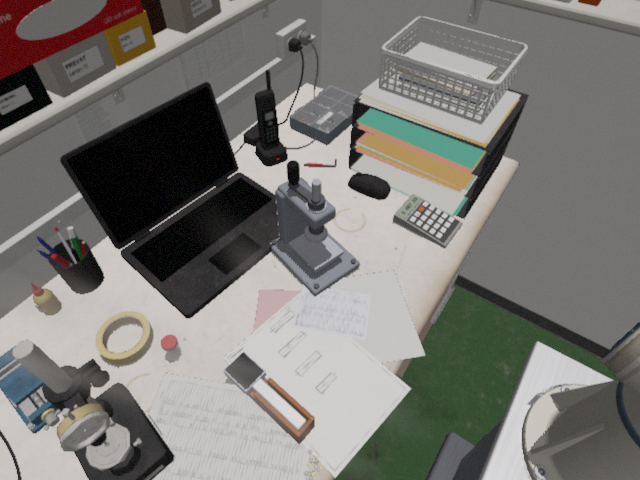

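View pics/side0.png

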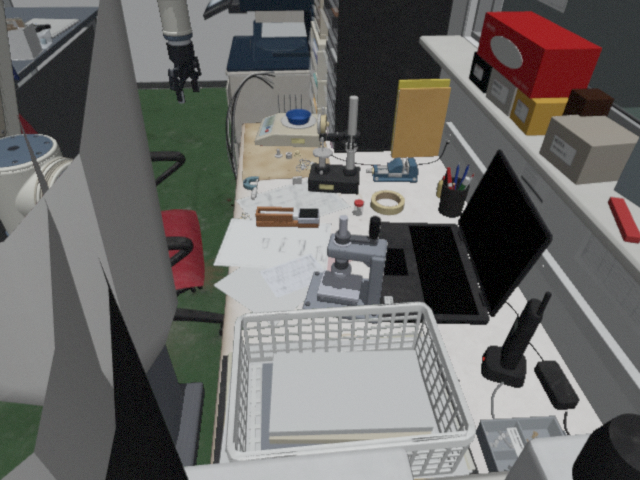

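The scene view shows the paddle in its rest (head about (245,367), handle end about (300,430)), the press (about (312,240), knob (293,172)) and the vial (168,343). The side view shows the press at (350,260) and the paddle at (290,217). Next I'll enlarge both.

Run:
```python
from h import *
np.set_printoptions(precision=1,suppress=True)
f=dict(np.load('pics/scene0.npz'));g=dict(np.load('pics/side0.npz'))
B=lambda f:cv2.cvtColor(f['pixels'],cv2.COLOR_RGB2BGR)
a=cv2.resize(B(f)[150:450,210:370],None,fx=2.5,fy=2.0,interpolation=cv2.INTER_CUBIC)
a=cv2.resize(B(f)[150:300,250:400],None,fx=4,fy=4,interpolation=cv2.INTER_CUBIC)
cv2.imwrite('pics/pA.png',a)
c=cv2.resize(B(g)[195:320,240:400],None,fx=4.8,fy=4.8,interpolation=cv2.INTER_CUBIC)
cv2.imwrite('pics/pB.png',c)
for n,p,z in(('head',(245,367),42),('hend',(300,430),46),('presstop',(317,187),240),('knobtop',(293,167),230),('footcorner front',(317,290),18),('right',(358,263),18),('left',(270,250),18),('vial',(168,340),44),('mouse',(370,185),20),('calc',(428,219),25)):
    print(n,onz(f,*p,z))
print(onz(g,343,220,240),onz(g,376,221,230))
```

```text
head [567.6 222.   42. ]
hend [423.7 253.8  46. ]
presstop [606.8 -60.7 240. ]
knobtop [682.1 -89.2 230. ]
footcorner front [562.6   1.3  18. ]
right [ 528.3 -107.6   18. ]
left [709.2 -26.5  18. ]
vial [718.7 264.2  44. ]
mouse [ 629.5 -335.7   20. ]
calc [ 457.1 -307.2   25. ]
[614.3 -90.  240. ] [683.8 -85.6 230. ]
```

View pics/pA.png

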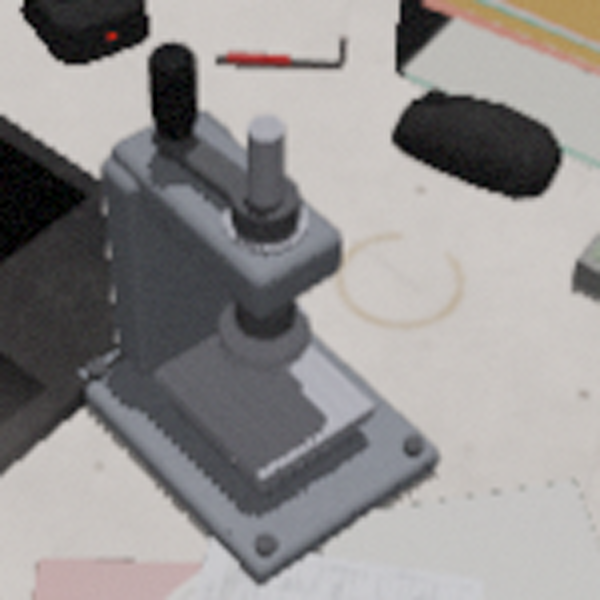

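View pics/pB.png

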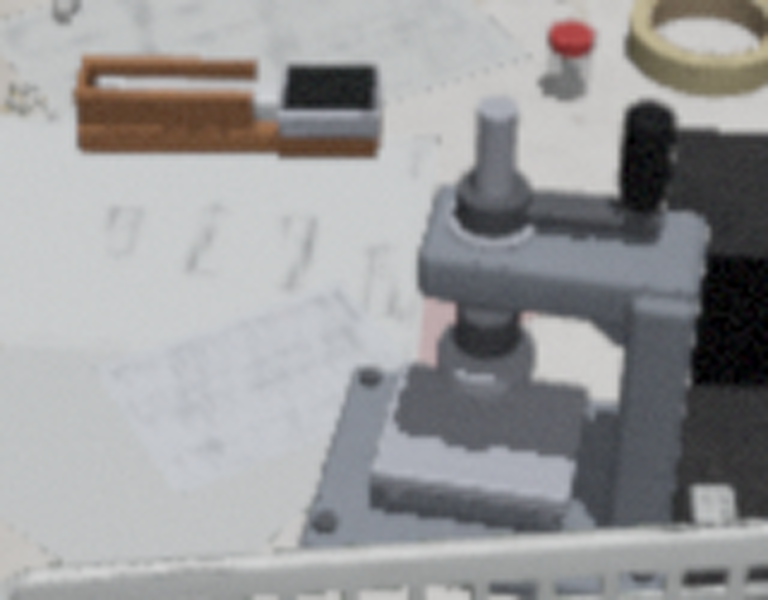

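Close-ups: the press in the scene crop has its spindle top at (316.5,181), knob top at (293,162), and foot corners at (316,293), (359,264) and (272,247). In the side crop the spindle top is at (343.5,217) and the knob top at (376,218). The pad and rest are clearly visible.

Run:
```python
from h import *
np.set_printoptions(precision=2,suppress=True)
f=dict(np.load('pics/scene0.npz'));g=dict(np.load('pics/side0.npz'))
print('spindle',tri(f,(316.5,181.5),g,(343.5,217)))
print('knobtop',tri(f,(293,162.7),g,(375.6,218)))
print('hub ring',tri(f,(317,204),g,(343,236)))
P=[onz(f,*p,18)[:2] for p in((315.5,292),(359.3,263.5),(272,247.5))]
print('foot',P,'width',np.linalg.norm(P[1]-P[0]),'len',np.linalg.norm(P[2]-P[0]))
n=P[2]-P[0];w=P[1]-P[0];print('yaw len',np.arctan2(n[1],n[0]),'yaw wid',np.arctan2(w[0],-w[1])-0)
def mask(im,lo,hi,box):
    h=cv2.cvtColor(im,cv2.COLOR_RGB2HSV);m=cv2.inRange(h,lo,hi);z=np.zeros_like(m);x0,y0,x1,y1=box;z[y0:y1,x0:x1]=m[y0:y1,x0:x1]
    c=max(cv2.findContours(z,0,1)[0],key=cv2.contourArea);return c[:,0,:].astype(float)
for nm,F,box in(('scene',f,(215,335,330,445)),('side',g,(250,200,325,235))):
    c=mask(F['pixels'],(0,0,0),(180,255,62),box)
    w=np.array([onz(F,u,v,42)[:2] for u,v in c]).astype(np.float32)
    print(nm,'pad',len(c),cv2.minAreaRect(w))
    c=mask(F['pixels'],(4,90,50),(20,255,255),box)
    w=np.array([onz(F,u,v,46)[:2] for u,v in c]).astype(np.float32)
    print('rest',cv2.minAreaRect(w), cv2.boxPoints(cv2.minAreaRect(w)).tolist())
```

```text
spindle (array([617.58, -75.19, 236.64]), np.float64(0.30697335968869677))
knobtop (array([681.53, -89.36, 240.67]), np.float64(0.4178671287239598))
hub ring (array([616.65, -72.02, 182.86]), np.float64(5.226926938705582))
foot [array([562.35,   7.13]), array([ 525.31, -108.05]), array([709.98, -34.73])] width 120.99331086851818 len 153.4461348748992
yaw len -0.2763450230283868 yaw wid -0.31113618875397797
scene pad 11 ((583.9697875976562, 206.41795349121094), (10.058216094970703, 4.452421188354492), 23.055673599243164)
rest ((471.3253479003906, 237.30430603027344), (39.271034240722656, 112.84182739257812), 82.01081085205078) [[412.72296142578125, 225.7010955810547], [524.4696044921875, 210.0176239013672], [529.927734375, 248.9075164794922], [418.18109130859375, 264.59100341796875]]
side pad 46 ((565.1590576171875, 217.50823974609375), (38.778404235839844, 48.233280181884766), 85.38404083251953)
rest ((502.4631652832031, 201.149169921875), (86.68880462646484, 173.10430908203125), 82.99238586425781) [[411.26947021484375, 168.6880340576172], [583.0806884765625, 147.56907653808594], [593.6568603515625, 233.6103057861328], [421.84564208984375, 254.72926330566406]]
```

Run:
```python
from h import *
np.set_printoptions(precision=1,suppress=True)
f=dict(np.load('pics/scene0.npz'));g=dict(np.load('pics/side0.npz'))
S=np.array([617.5,-74.5])
for nm,F,p in(('scene',f,(315.5,242)),('side',g,(341,277))):
    c=ray(F,*p)[0][:2];d=(c-S)/np.linalg.norm(c-S);q=S+24*d
    zs=np.arange(40,145,.5);print(nm,'platen low rim z',min(zs,key=lambda z:abs(proj(F,[*q,z])[1]-p[1])))
for yaw in(-.27,-.29,-.31):
    R=np.array([[np.cos(yaw),-np.sin(yaw)],[np.sin(yaw),np.cos(yaw)]])
    print(yaw)
    for x,y,p in((-47.5,40,(315.5,267.3)),(-47.5,-40,(343.5,252)),(47.5,40,(288.7,243))):
        q=S+R@[x,y];zs=np.arange(20,80,.5);z=min(zs,key=lambda z:np.hypot(*np.subtract(proj(f,[*q,z]),p)));print(z,np.subtract(proj(f,[*q,z]),p))
# pad in scene
im=cv2.cvtColor(f['pixels'],cv2.COLOR_RGB2GRAY)
z=np.zeros_like(im);z[340:400,220:275]=(im<85)[340:400,220:275]*255
c=max(cv2.findContours(z,0,1)[0],key=cv2.contourArea)[:,0]
w=np.array([onz(f,u,v,42)[:2] for u,v in c]).astype(np.float32);print(cv2.minAreaRect(w),c.min(0),c.max(0))
```

```text
scene platen low rim z 91.0
side platen low rim z 89.0
-0.27
55.0 [0.4 0. ]
40.5 [0.6 0.1]
45.0 [-0.7  0. ]
-0.29
55.0 [-0.2 -0. ]
42.0 [0.6 0.1]
43.5 [-0.6  0. ]
-0.31
55.0 [-0.8 -0. ]
44.0 [ 0.5 -0. ]
42.0 [-0.4  0. ]
((564.7587280273438, 221.52098083496094), (30.320968627929688, 51.581695556640625), 80.8057861328125) [237 353] [262 383]
```

```bash
cat >> h.py <<'E'
from scipy.spatial.transform import Rotation as Ro
def plan(x,y,z,yaw=None,s=None):
    s=s or sense();R=Ro.from_euler('xyz',s['tcp_rot'])
    d=np.array([x,y,z])-s['eef_pos']
    T=R if yaw is None else Ro.from_euler('xyz',[np.pi,0,yaw])
    rv=(R.inv()*T).as_rotvec()
    print('now',np.round(s['eef_pos'],1),np.round(s['tcp_rot'],3),'F',np.round(s['contact_force'],1),'op',round(s['opening'],3),'t',s['clock'])
    print('shift tool(now) mm',np.round(R.inv().apply(d),1),'after turn',np.round(T.inv().apply(d),1),'turn',np.round(rv,3))
E
python3 -c "
from h import *
plan(556,223,200,3.0)"
```

```text
now [224.  583.1 204.5] [-3.141 -0.     2.775] F [-0.4 -0.5  0.3] op 1.005 t 0.15
shift tool(now) mm [-439.1 -217.1    4.8] after turn [-379.5 -309.6    4.5] turn [-0.001 -0.    -0.225]
```

Request:
play_rows --moves '[[[0, 0, 0], [0, 0, -0.1125], 100], [[0, 0, 0], [0, 0, -0.1125], 100], [[-0.03, -0.0245, 0], [0, 0, 0], 100], [[-0.03, -0.0245, 0], [0, 0, 0], 100], [[-0.03, -0.0245, 0], [0, 0, 0], 100], [[-0.03, -0.0245, 0], [0, 0, 0], 100], [[-0.03, -0.0245, 0], [0, 0, 0], 100], [[-0.03, -0.0245, 0], [0, 0, 0], 100], [[-0.03, -0.0245, 0], [0, 0, 0], 100], [[-0.03, -0.0245, 0], [0, 0, 0], 100], [[-0.03, -0.0245, 0], [0, 0, 0], 100], [[-0.03, -0.0245, 0], [0, 0, 0], 100], [[-0.03, -0.0245, 0], [0, 0, 0], 100], [[-0.03, -0.0245, 0], [0, 0, 0], 100], [[-0.02, -0.015, 0], [0, 0, 0], 100], [[0, 0, 0], [0, 0, 0], 100]]'

```text
clock: 1.75
eef_pos: [558.5, 221.5, 204.8]
tcp_rot: [-3.141, 0.001, 2.997]
contact_force: [-0.4, 0.5, 0.8]
opening: 1.001
```

Run:
```python
from h import *
f=grab_frame('wrist');save(f,'w1.png');np.savez('pics/w1.npz',**f)
for P in((564.8,221.5,42),(418,264,46),(412.7,225.7,46)):print(np.round(proj(f,P,True)))
plan(556,223,200,3.0)
```

```text
[329. 213.]
[353.  45.]
[308.  45.]
now [557.2 222.7 204.7] [-3.141e+00 -1.000e-03  2.997e+00] F [ 0.4  0.7 -0.2] op 1.0 t 1.8
shift tool(now) mm [1.2 0.1 4.7] after turn [1.2 0.1 4.7] turn [-0.    -0.001 -0.003]
```

View pics/w1.png

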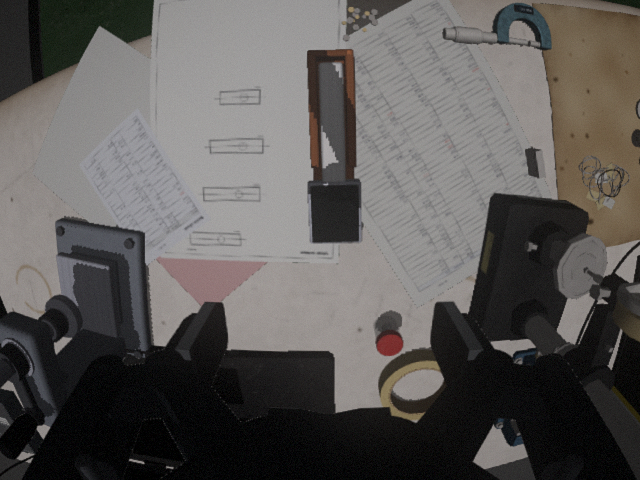

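The paddle is seen from above: pad at about (335,213), rest walls at columns 307 to 356, slot end at (331,50). The press foot plate is at left, with front corners at (57,218) and (144,235).

Run:
```python
from h import *
np.set_printoptions(precision=2,suppress=True)
f=dict(np.load('pics/w1.npz'));im=f['pixels'];g=cv2.cvtColor(im,cv2.COLOR_RGB2GRAY)
z=np.zeros_like(g);z[175:250,300:370]=(g<45)[175:250,300:370]*255
c=max(cv2.findContours(z,0,1)[0],key=cv2.contourArea)[:,0]
w=np.array([onz(f,u,v,42,True)[:2] for u,v in c]).astype(np.float32);print('pad',cv2.minAreaRect(w),c.min(0),c.max(0))
h=cv2.cvtColor(im,cv2.COLOR_RGB2HSV);m=cv2.inRange(h,(2,80,30),(22,255,255))
z=np.zeros_like(g);z[40:185,295:370]=m[40:185,295:370]
c=max(cv2.findContours(z,0,1)[0],key=cv2.contourArea)[:,0]
w=np.array([onz(f,u,v,46,True)[:2] for u,v in c]).astype(np.float32);print('rest',cv2.minAreaRect(w))
z=np.zeros_like(g);z[175:250,300:370]=(g<140)[175:250,300:370]*255
P=[onz(f,u,v,18,True)[:2] for u,v in((56,218),(144,235),(152,349))];print('foot',P,np.linalg.norm(P[0]-P[1]))
Q=[onz(f,u,v,48,True)[:2] for u,v in((57,253),(113,262))];print('bed front',Q,np.linalg.norm(Q[0]-Q[1]))
for a,b in((P[0],P[1]),Q and (Q[0],Q[1])):
    d=b-a;print('press yaw',np.arctan2(-d[0],d[1]))
```

```text
pad ((566.1642456054688, 226.2398681640625), (43.491451263427734, 53.431175231933594), 82.91529846191406) [310 185] [358 241]
rest ((477.2431640625, 248.9091339111328), (25.225475311279297, 115.32388305664062), 89.3892822265625)
foot [array([ 524.4 , -106.86]), array([564.41,  16.96]), array([710.9 , -25.84])] 130.12418279129918
bed front [array([560.47, -93.7 ]), array([580.82, -13.8 ])] 82.44752203317664
press yaw -0.3125624187655015
press yaw -0.24942283284770222
```

```bash
python3 -c "
from h import *
plan(558,226,8,3.018)"
```

```text
now [557.2 222.7 204.7] [-3.141e+00 -1.000e-03  2.997e+00] F [ 0.4  0.7 -0.2] op 1.0 t 1.8
shift tool(now) mm [ -0.4   3.4 196.7] after turn [ -0.4   3.4 196.7] turn [-0.    -0.001 -0.021]
```

Request:
play_rows --moves '[[[0, 0.0034, 0.02], [0, 0, -0.021], 100], [[0, 0, 0.04], [0, 0, 0], 100], [[0, 0, 0.04], [0, 0, 0], 100], [[0, 0, 0.04], [0, 0, 0], 100], [[0, 0, 0.03], [0, 0, 0], 100], [[0, 0, 0.02], [0, 0, 0], 100], [[0, 0, 0.006], [0, 0, 0], 100], [[0, 0, 0], [0, 0, 0], 30], [[0, 0, 0], [0, 0, 0], 30], [[0, 0, 0], [0, 0, 0], 30], [[0, 0, 0], [0, 0, 0], 30], [[0, 0, 0], [0, 0, 0], 30], [[0, 0, 0], [0, 0, 0], 30]]' --squeeze 60

```text
clock: 3.1
eef_pos: [558.1, 227.8, 11.1]
tcp_rot: [3.14, 0.002, 3.021]
contact_force: [-2.7, 1.1, 8.1]
opening: 0.485
```

Request:
play_rows --moves '[[[0, 0, 0], [0, 0, 0], 30], [[0, 0, -0.003], [0, 0, 0], 30], [[0, 0, -0.005], [0, 0, 0], 30], [[0, 0, -0.005], [0, 0, 0], 30], [[0, 0, 0], [0, 0, 0], 30]]'

```text
clock: 3.6
eef_pos: [557.8, 227.4, 23.1]
tcp_rot: [3.141, 0.001, 3.021]
contact_force: [0.6, 0.3, -1.7]
opening: 0.484
```

Run:
```python
from h import *
f=grab_frame('wrist');save(f,'w2.png');np.savez('pics/w2.npz',**f)
plan(558,226,60,3.018)
```

```text
now [557.5 227.3  22.6] [3.141e+00 1.000e-03 3.021e+00] F [-0.2 -0.8 -1.3] op 0.479 t 3.65
shift tool(now) mm [ -0.7  -1.2 -37.4] after turn [ -0.6  -1.2 -37.4] turn [0.    0.001 0.003]
```

View pics/w2.png

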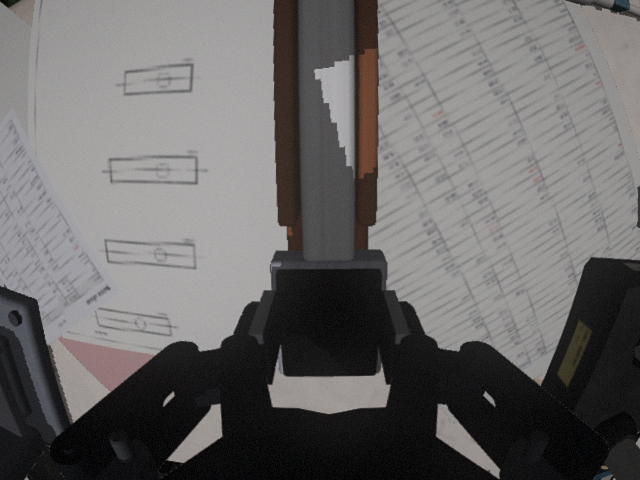

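The wrist view shows the head gripped squarely, pad at (330,320), and the handle straight in the slot. But the tips reach below the underside, which would stop me setting it down on the desk, so I'll put it back and grip 12 mm higher.

Request:
play_rows --moves '[[[0, 0, 0.006], [0, 0, 0], 30], [[0, 0, 0.006], [0, 0, 0], 30], [[0, 0, 0], [0, 0, 0], 75], [[0, 0, 0], [0, 0, 0], 75], [[0, 0, -0.006], [0, 0, 0], 75], [[0, 0, -0.006], [0, 0, 0], 75], [[0, 0, 0], [0, 0, 0], 30], [[0, 0, 0], [0, 0, 0], 30], [[0, 0, 0], [0, 0, 0], 30], [[0, 0, 0], [0, 0, 0], 30], [[0, 0, 0], [0, 0, 0], 30], [[0, 0, -0.01], [0, 0, 0], 30], [[0, 0, -0.01], [0, 0, 0], 30], [[0, 0, -0.02], [0, 0, 0], 30], [[0, 0, -0.02], [0, 0, 0], 30], [[0, 0, 0], [0, 0, 0], 30]]' --squeeze 80

```text
clock: 5.25
eef_pos: [559.3, 228.1, 85.7]
tcp_rot: [3.139, 0.005, 3.021]
contact_force: [0.7, 0.8, -0.2]
opening: 0.3
```

Run:
```python
from h import *
plan(552,120,60,2.85)
```

```text
now [559.3 228.1  85.7] [3.139 0.005 3.021] F [ 0.7  0.8 -0.2] op 0.3 t 5.25
shift tool(now) mm [  -5.7 -108.2   25.4] after turn [ -24.1 -105.6   25.7] turn [0.003 0.005 0.171]
```

Run:
```python
from h import *
f=grab_frame('wrist');save(f,'w3.png');np.savez('pics/w3.npz',**f)
```

```text
(no output)
```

View pics/w3.png

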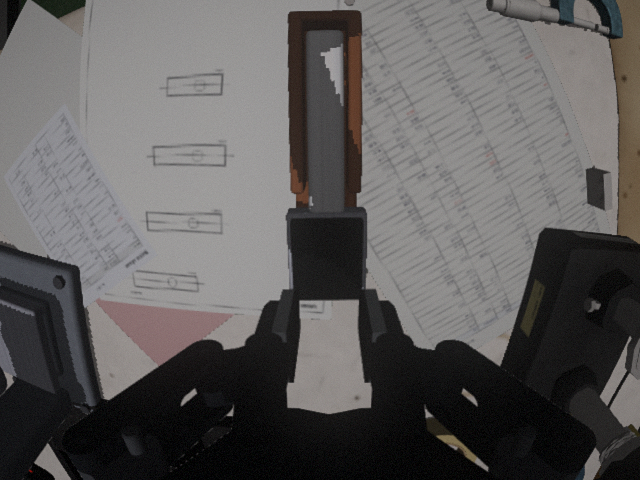

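The paddle is still lying undisturbed in its rest (pad (328,252)); the higher grip missed. I'll go back with TCP at 18.

Request:
play_rows --moves '[[[0, 0, 0], [0, 0, 0], 80], [[0, 0, 0], [0, 0, 0], 80], [[0, 0, 0.03], [0, 0, 0], 80], [[0, 0, 0.025], [0, 0, 0], 80], [[0, 0, 0.012], [0, 0, 0], 80], [[0, 0, 0], [0, 0, 0], 80], [[0, 0, 0], [0, 0, 0], 25], [[0, 0, 0], [0, 0, 0], 25], [[0, 0, 0], [0, 0, 0], 25], [[0, 0, 0], [0, 0, 0], 25], [[0, 0, 0], [0, 0, 0], 25], [[0, 0, 0], [0, 0, 0], 25]]' --squeeze 80

```text
clock: 6.5
eef_pos: [557.7, 227.4, 15.9]
tcp_rot: [3.141, 0.001, 3.021]
contact_force: [-1.1, 0.2, 6.4]
opening: 0.247
```

Run:
```python
from h import *
np.set_printoptions(precision=1,suppress=True)
for n,pts in (('w1',[(334,182),(334,241)]),('w2',[(329,252),(331,372)]),('w3',[(327,210),(327,297),(325,12)])):
    f=dict(np.load(f'pics/{n}.npz'));print(n,'cam',-f['R'].T@f['t'],f['R'][2])
    for p in pts: print(p,[onz(f,*p,z,True)[:2] for z in(42,46,55)])
plan(558,226,60)
f=grab_frame('wrist');save(f,'w4.png');np.savez('pics/w4.npz',**f)
```

```text
w1 cam [482.  233.4 373. ] [ 0.3 -0.  -1. ]
(334, 182) [array([537.2, 230. ]), array([536.6, 230. ]), array([535.1, 230.1])]
(334, 241) [array([592.6, 222.1]), array([591.3, 222.2]), array([588.3, 222.5])]
w2 cam [480.9 237.2 191.3] [ 0.3 -0.  -1. ]
(329, 252) [array([535.7, 230.8]), array([534.2, 231. ]), array([530.9, 231.4])]
(331, 372) [array([600.1, 224. ]), array([596.9, 224.4]), array([589.8, 225.2])]
w3 cam [481.8 237.6 253.6] [ 0.3 -0.  -1. ]
(327, 210) [array([534.2, 230.8]), array([533.2, 231. ]), array([531. , 231.3])]
(327, 297) [array([590.8, 223.9]), array([588.7, 224.2]), array([584.1, 224.7])]
(325, 12) [array([419.4, 243.7]), array([420.5, 243.6]), array([423.2, 243.3])]
now [557.7 227.4  15.9] [3.1 0.  3. ] F [-1.1  0.2  6.4] op 0.247 t 6.5
shift tool(now) mm [ -0.5  -1.4 -44.1] after turn [ -0.5  -1.4 -44.1] turn [0. 0. 0.]
```

View pics/w4.png

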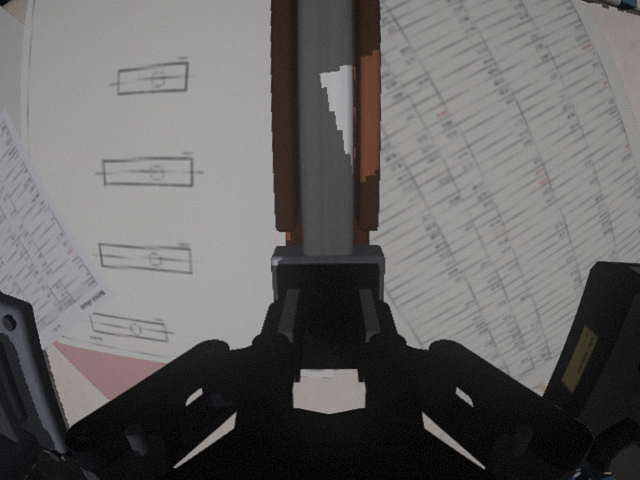

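The fingers have closed over the top of the head (the paddle hasn't moved). I'll go back to the depth that gripped before.

Request:
play_rows --moves '[[[0, 0, -0.03], [0, 0, 0], 100], [[0, 0, 0], [0, 0, 0], 100], [[0, 0, 0], [0, 0, 0], 100], [[0, 0, 0], [0, 0, 0], 100], [[0, 0, 0.03], [0, 0, 0], 100], [[0, 0, 0.006], [0, 0, 0], 100], [[0, 0, 0.002], [0, 0, 0], 100], [[0, 0, 0], [0, 0, 0], 100]]' --squeeze 80

```text
clock: 7.35
eef_pos: [556.9, 227.1, 6.9]
tcp_rot: [-3.141, -0.001, 3.021]
contact_force: [0.6, 0.0, 0.6]
opening: 0.999
```

Request:
play_rows --moves '[[[0, 0, 0], [0, 0, 0], 40], [[0, 0, 0], [0, 0, 0], 40], [[0, 0, 0], [0, 0, 0], 40], [[0, 0, 0], [0, 0, 0], 40], [[0, 0, 0], [0, 0, 0], 40], [[0, 0, 0], [0, 0, 0], 40]]'

```text
clock: 7.95
eef_pos: [558.0, 227.2, 9.2]
tcp_rot: [3.141, 0.002, 3.021]
contact_force: [-4.2, -3.5, 17.1]
opening: 0.481
```

Request:
play_rows --moves '[[[0, 0, -0.005], [0, 0, 0], 40], [[0, 0, -0.01], [0, 0, 0], 40], [[0, 0, -0.02], [0, 0, 0], 40], [[0, 0, -0.02], [0, 0, 0], 40], [[0, 0, 0], [0, 0, 0], 40]]'

```text
clock: 8.45
eef_pos: [559.0, 228.0, 64.9]
tcp_rot: [3.139, 0.004, 3.021]
contact_force: [1.1, 1.1, -3.0]
opening: 0.477
```

Run:
```python
from h import *
plan(552,120,30,2.85)
f=grab_frame('wrist');save(f,'w5.png');np.savez('pics/w5.npz',**f)
```

```text
now [559.  228.   64.9] [3.139 0.004 3.021] F [ 1.1  1.1 -3. ] op 0.477 t 8.45
shift tool(now) mm [  -5.9 -108.1   34.7] after turn [ -24.3 -105.5   34.9] turn [0.003 0.004 0.171]
```

Request:
play_rows --moves '[[[0, -0.03, 0], [0, 0, 0], 40], [[0, -0.03, 0], [0, 0, 0], 40], [[0, -0.03, 0], [0, 0, 0], 40], [[-0.006, -0.018, 0], [0, 0, 0.085], 40], [[0, 0, 0], [0, 0, 0.085], 40], [[0, 0, 0.03], [0, 0, 0], 40], [[0, 0, 0.02], [0, 0, 0], 40], [[0, 0, 0.005], [0, 0, 0], 40], [[0, 0, 0], [0, 0, 0], 40]]'

```text
clock: 9.4
eef_pos: [548.9, 119.0, 5.8]
tcp_rot: [-3.14, -0.002, 2.851]
contact_force: [-0.1, -0.5, -1.3]
opening: 0.479
```

Request:
play_rows --moves '[[[0, 0, 0.004], [0, 0, 0], 40], [[0, 0, 0.003], [0, 0, 0], 40], [[0, 0, 0], [0, 0, 0], 40]]'

```text
clock: 9.7
eef_pos: [550.2, 119.3, 0.3]
tcp_rot: [3.141, 0.0, 2.851]
contact_force: [0.6, 0.0, -1.7]
opening: 0.481
```

Request:
play_rows --moves '[[[0, 0, 0.002], [0, 0, 0], 40], [[0, 0, 0.002], [0, 0, 0], 40], [[0, 0, 0], [0, 0, 0], 40]]'

```text
clock: 10.0
eef_pos: [549.9, 119.2, -4.0]
tcp_rot: [-3.142, -0.0, 2.851]
contact_force: [0.1, 1.0, -2.6]
opening: 0.478
```

Request:
play_rows --moves '[[[0, 0, 0.002], [0, 0, 0], 40], [[0, 0, 0.002], [0, 0, 0], 40], [[0, 0, 0], [0, 0, 0], 40]]'

```text
clock: 10.3
eef_pos: [549.8, 119.2, -8.3]
tcp_rot: [-3.141, -0.0, 2.851]
contact_force: [-0.4, -1.0, -1.9]
opening: 0.485
```

Request:
play_rows --moves '[[[0, 0, 0.002], [0, 0, 0], 40], [[0, 0, 0.001], [0, 0, 0], 40], [[0, 0, 0], [0, 0, 0], 40]]'

```text
clock: 10.6
eef_pos: [550.1, 119.2, -10.7]
tcp_rot: [-3.142, -0.0, 2.851]
contact_force: [-0.6, -0.1, 2.9]
opening: 0.481
```

Request:
play_rows --moves '[[[0, 0, 0.001], [0, 0, 0], 40], [[0, 0, 0], [0, 0, 0], 40], [[0, 0, 0], [0, 0, 0], 40]]'

```text
clock: 10.9
eef_pos: [550.1, 119.3, -10.8]
tcp_rot: [3.142, 0.0, 2.851]
contact_force: [-5.8, -1.5, 15.3]
opening: 0.483
```

Request:
play_rows --moves '[[[0, 0, 0], [0, 0, 0], 80], [[0, 0, 0], [0, 0, 0], 80], [[0, 0, 0], [0, 0, 0], 80], [[0, 0, -0.03], [0, 0, 0], 80], [[0, 0, -0.04], [0, 0, 0], 80], [[0.04, 0, -0.01], [0, 0, 0], 80], [[0.04, 0, 0], [0, 0, 0], 80], [[0.03, 0, 0], [0, 0, 0], 80], [[0, 0, 0], [0, 0, 0], 80]]'

```text
clock: 11.8
eef_pos: [440.5, 150.8, 67.7]
tcp_rot: [-3.14, -0.003, 2.852]
contact_force: [0.4, 0.3, -0.2]
opening: 0.799
```

Run:
```python
from h import *
f=grab_frame('wrist');save(f,'w6.png');np.savez('pics/w6.npz',**f)
g=grab_frame('scene');save(g,'s6.png');np.savez('pics/s6.npz',**g)
plan(444,150,30,2.85)
for P in((558,117,22),(445,151,16)): print(proj(f,P,True))
```

```text
now [444.9 151.1  68.3] [3.141e+00 1.000e-03 2.852e+00] F [ 0.1  0.3 -0.1] op 0.796 t 11.9
shift tool(now) mm [ 0.6 -1.3 38.3] after turn [ 0.5 -1.3 38.3] turn [0.    0.001 0.002]
(np.float64(329.192284020069), np.float64(400.3281020491338))
(np.float64(329.8736645189147), np.float64(253.16813312555138))
```

View pics/w6.png

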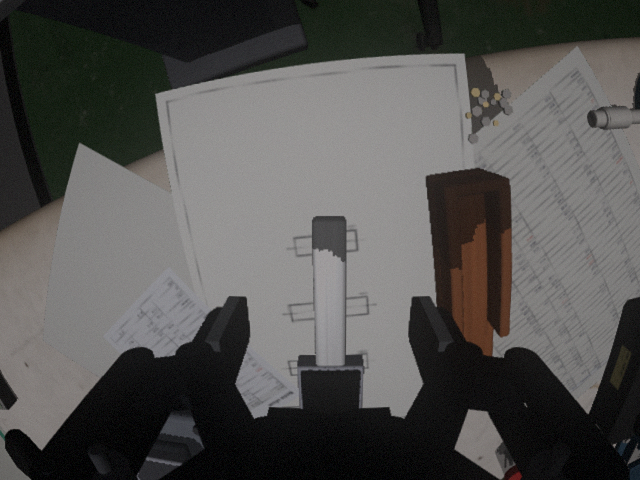

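The paddle lies flat on the desk; handle spans columns 313 to 347, free end at row 217, fingers centred over it.

Run:
```python
from h import *
f=dict(np.load('pics/w6.npz'))
for p in((330,219),(330,355)):print(np.round(onz(f,*p,16,True),1))
```

```text
[423.6 157.4  16. ]
[520.2 128.8  16. ]
```

Request:
play_rows --moves '[[[0, 0, 0.01], [0, 0, 0], 34], [[0, 0, 0.02], [0, 0, 0], 34], [[0, 0, 0.02], [0, 0, 0], 34], [[0, 0, 0.01], [0, 0, 0], 34], [[0, 0, 0.005], [0, 0, 0], 34], [[0, 0, 0], [0, 0, 0], 34]]'

```text
clock: 12.5
eef_pos: [444.7, 150.6, 2.4]
tcp_rot: [-3.141, -0.001, 2.85]
contact_force: [0.3, -1.0, 0.2]
opening: 0.34
```

Request:
play_rows --moves '[[[0, 0, 0.003], [0, 0, 0], 34], [[0, 0, 0.002], [0, 0, 0], 34], [[0, 0, 0], [0, 0, 0], 34]]'

```text
clock: 12.8
eef_pos: [444.9, 150.9, -1.7]
tcp_rot: [3.141, 0.0, 2.851]
contact_force: [0.9, 0.1, -0.1]
opening: 0.34
```

Request:
play_rows --moves '[[[0, 0, 0.001], [0, 0, 0], 34], [[0, 0, 0.001], [0, 0, 0], 34], [[0, 0, 0], [0, 0, 0], 34]]'

```text
clock: 13.1
eef_pos: [444.7, 150.8, -3.9]
tcp_rot: [3.142, 0.0, 2.851]
contact_force: [0.2, 0.1, 0.1]
opening: 0.339
```

Request:
play_rows --moves '[[[0, 0, 0], [0, 0, 0], 10], [[0, 0, 0], [0, 0, 0], 10], [[0, 0, 0], [0, 0, 0], 10], [[0, 0, 0], [0, 0, 0], 10], [[0, 0, 0], [0, 0, 0], 10]]' --squeeze 100

```text
clock: 13.6
eef_pos: [444.8, 150.8, -3.9]
tcp_rot: [3.142, 0.0, 2.851]
contact_force: [0.3, 0.3, 0.3]
opening: 0.097
```

The fingers closed above the handle, so the real tips sit about 20 mm higher than the reported TCP. I'll open and go down until they touch.

Request:
play_rows --moves '[[[0, 0, 0], [0, 0, 0], 38], [[0, 0, 0], [0, 0, 0], 38], [[0, 0, 0.005], [0, 0, 0], 38], [[0, 0, 0.005], [0, 0, 0], 38], [[0, 0, 0], [0, 0, 0], 38]]'

```text
clock: 14.1
eef_pos: [444.1, 150.6, -14.7]
tcp_rot: [-3.141, -0.001, 2.851]
contact_force: [0.5, -1.3, 0.5]
opening: 0.379
```

Request:
play_rows --moves '[[[0, 0, 0.002], [0, 0, 0], 38], [[0, 0, 0.002], [0, 0, 0], 38], [[0, 0, 0], [0, 0, 0], 38]]'

```text
clock: 14.4
eef_pos: [444.6, 150.8, -18.2]
tcp_rot: [-3.141, -0.0, 2.851]
contact_force: [-0.3, 0.0, 0.1]
opening: 0.379
```

Request:
play_rows --moves '[[[0, 0, 0.002], [0, 0, 0], 38], [[0, 0, 0.0], [0, 0, 0], 38], [[0, 0, 0], [0, 0, 0], 38]]'

```text
clock: 14.7
eef_pos: [444.7, 150.8, -19.9]
tcp_rot: [3.142, 0.0, 2.851]
contact_force: [-0.1, 0.5, -0.1]
opening: 0.377
```

Request:
play_rows --moves '[[[0, 0, 0.002], [0, 0, 0], 38], [[0, 0, 0.0], [0, 0, 0], 38], [[0, 0, 0], [0, 0, 0], 38]]'

```text
clock: 15.0
eef_pos: [444.6, 150.7, -22.0]
tcp_rot: [-3.141, -0.0, 2.851]
contact_force: [0.2, -0.9, 0.2]
opening: 0.381
```

Request:
play_rows --moves '[[[0, 0, 0], [0, 0, 0], 10], [[0, 0, 0], [0, 0, 0], 10], [[0, 0, 0], [0, 0, 0], 10], [[0, 0, 0], [0, 0, 0], 10], [[0, 0, 0], [0, 0, 0], 10]]' --squeeze 100

```text
clock: 15.5
eef_pos: [444.7, 150.8, -21.5]
tcp_rot: [3.142, 0.0, 2.851]
contact_force: [-1.1, -0.9, 7.1]
opening: 0.224
```

Run:
```python
from h import *
g=grab_frame('side');save(g,'d7.png')
h=grab_frame('wrist')
b=lambda f:cv2.cvtColor(f['pixels'],cv2.COLOR_RGB2BGR)
a=cv2.resize(b(g)[185:265,225:345],(480,320),interpolation=cv2.INTER_CUBIC)
c=b(h)[160:480,200:460];cv2.imwrite('pics/c7.png',np.hstack([a,c]))
plan(444,150,30)
```

```text
now [444.7 150.8 -21.5] [3.142 0.    2.851] F [-1.8  0.1  8.3] op 0.225 t 15.6
shift tool(now) mm [  0.4  -0.9 -51.5] after turn [  0.4  -0.9 -51.5] turn [0. 0. 0.]
```

View pics/c7.png

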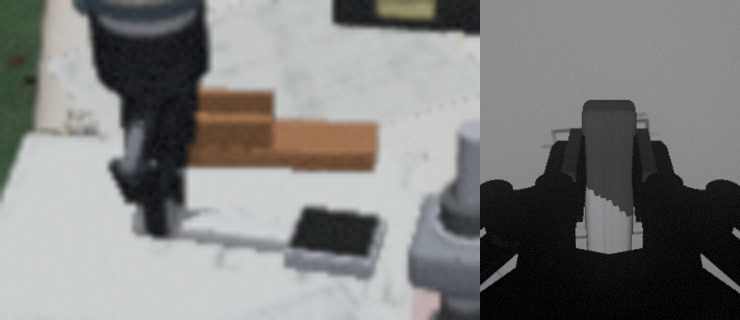

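Now gripping the handle at its free end (opening 0.225); the paddle is flat on the desk. I'll lift it and move to in front of the press.

```bash
python3 -c "
from h import *
plan(380.5,-2,78)"
```

```text
now [444.7 150.8 -21.5] [3.142 0.    2.851] F [-1.8  0.1  8.3] op 0.225 t 15.6
shift tool(now) mm [  17.7 -164.8  -99.5] after turn [  17.7 -164.8  -99.5] turn [0. 0. 0.]
```

Request:
play_rows --moves '[[[0, 0, 0], [0, 0, 0], 10], [[0, 0, -0.01], [0, 0, 0], 10], [[0, 0, -0.02], [0, 0, 0], 10], [[0, 0, -0.03], [0, 0, 0], 10], [[0, 0, -0.03], [0, 0, 0], 10], [[0, 0, -0.01], [0, 0, 0], 10], [[0, 0, 0], [0, 0, 0], 10]]' --squeeze 120

```text
clock: 16.3
eef_pos: [445.7, 151.1, 79.4]
tcp_rot: [3.14, 0.002, 2.851]
contact_force: [0.1, 0.2, -0.7]
opening: 0.22
```

Request:
play_rows --moves '[[[0.003, -0.015, 0], [0, 0, 0], 10], [[0.004, -0.03, 0], [0, 0, 0], 10], [[0.004, -0.04, 0], [0, 0, 0], 10], [[0.004, -0.04, 0], [0, 0, 0], 10], [[0.003, -0.03, 0], [0, 0, 0], 10], [[0, -0.01, 0], [0, 0, 0], 10], [[0, 0, 0], [0, 0, 0], 10], [[0, 0, 0], [0, 0, 0], 10]]'

```text
clock: 17.1
eef_pos: [380.2, -1.9, 77.6]
tcp_rot: [3.142, -0.001, 2.85]
contact_force: [0.2, 0.4, -1.2]
opening: 0.218
```

Run:
```python
from h import *
np.set_printoptions(precision=1,suppress=True)
s=sense();plan(505,-39.2,50)
f=grab_frame('scene');g=grab_frame('side')
np.savez('pics/s8.npz',**f);np.savez('pics/d8.npz',**g)
e=s['eef_pos'];G=np.array([e[0],e[1],e[2]+21.5])
a=s['tcp_rot'][2]-np.pi
H=G+np.array([118*np.cos(a),118*np.sin(a),22]);print('exp pad centre',H)
out=[]
for n,F in(('s',f),('d',g)):
    u,v=map(int,proj(F,H));im=cv2.cvtColor(F['pixels'],cv2.COLOR_RGB2GRAY)
    z=np.zeros_like(im);b=(slice(v-25,v+26),slice(u-32,u+33));z[b]=(im[b]<60)*255
    cs=[c for c in cv2.findContours(z,0,1)[0] if cv2.contourArea(c)>60]
    for c in cs:
        m=cv2.moments(c);r=cv2.minAreaRect(c);print(n,(u,v),'area',m['m00'],'cen',m['m10']/m['m00'],m['m01']/m['m00'],cv2.boundingRect(c))
    c=max(cs,key=cv2.contourArea);m=cv2.moments(c);out.append((m['m10']/m['m00'],m['m01']/m['m00']))
print(tri(f,out[0],g,out[1]))
a=cv2.cvtColor(f['pixels'],cv2.COLOR_RGB2BGR)[200:360,230:430];b=cv2.cvtColor(g['pixels'],cv2.COLOR_RGB2BGR)[180:340,220:420]
cv2.imwrite('pics/c8.png',cv2.resize(np.hstack([a,b]),None,fx=2,fy=2))
```

```text
now [380.2  -1.9  77.6] [ 3.1 -0.   2.9] F [ 0.2  0.4 -1.2] op 0.218 t 17.1
shift tool(now) mm [-130.3    0.2   27.6] after turn [-130.3    0.2   27.6] turn [0. 0. 0.]
exp pad centre [493.2 -35.8 121.1]
s (358, 263) area 471.0 cen 357.8570417551309 265.93241330502474 (341, 252, 34, 29)
d (284, 250) area 225.5 cen 284.6733185513673 253.04582409460457 (272, 247, 26, 14)
(array([493.7, -35.5, 114.4]), np.float64(1.3388238207921348))
```

Request:
play_rows --moves '[[[0, 0, 0.01], [0, -0.05, 0], 10], [[0, 0, 0.02], [0, 0, 0], 10], [[0, 0, 0.009], [0, 0, 0], 10], [[0, 0, 0], [0, 0, 0], 10], [[0, 0, 0], [0, 0, 0], 10]]'

```text
clock: 17.7
eef_pos: [381.9, -2.2, 39.2]
tcp_rot: [-3.141, 0.049, 2.851]
contact_force: [0.2, -0.1, -1.9]
opening: 0.216
```

```bash
cat > pad.py <<'E'
from h import *
np.set_printoptions(precision=1,suppress=True)
def pad(up):
    s=sense();print(s['eef_pos'],s['tcp_rot'],s['contact_force'])
    f=grab_frame('scene');g=grab_frame('side')
    e=s['eef_pos'];a=s['tcp_rot'][2]-np.pi
    H=np.array([e[0]+118*np.cos(a),e[1]+118*np.sin(a),up]);print('exp',H);out=[]
    for F in(f,g):
        u,v=map(int,proj(F,H));im=cv2.cvtColor(F['pixels'],cv2.COLOR_RGB2GRAY)
        z=np.zeros_like(im);b=(slice(v-22,v+23),slice(u-25,u+26));z[b]=(im[b]<60)*255
        c=max(cv2.findContours(z,0,1)[0],key=cv2.contourArea);m=cv2.moments(c);out.append((m['m10']/m['m00'],m['m01']/m['m00']))
        print((u,v),m['m00'],out[-1])
    print(tri(f,out[0],g,out[1]))
    return f,g
E
python3 -c "
from pad import *
pad(82)
plan(505,-39.2,0)"
```

```text
[381.9  -2.2  39.2] [-3.1  0.   2.9] [ 0.2 -0.1 -1.9]
exp [494.9 -36.   82. ]
(356, 275) 459.5 (356.6401886108088, 275.9880304678999)
(286, 263) 217.0 (285.0990783410138, 263.8018433179723)
(array([493.3, -35.4,  81.6]), np.float64(1.4178486113229827))
now [382.2  -2.4  39.6] [3.1 0.1 2.9] F [ 0.1 -1.2 -1.4] op 0.215 t 17.8
shift tool(now) mm [-126.    -0.1   46. ] after turn [-126.    -0.1   46. ] turn [0. 0. 0.]
```

Request:
play_rows --moves '[[[-0.02, 0, 0.001], [0, 0, 0], 10], [[-0.025, 0, 0.0012], [0, 0, 0], 10], [[-0.025, 0, 0.0012], [0, 0, 0], 10], [[-0.02, 0, 0.001], [0, 0, 0], 10], [[-0.015, 0, 0.0008], [0, 0, 0], 10], [[-0.015, 0, 0.0008], [0, 0, 0], 10], [[-0.01, 0, 0.0005], [0, 0, 0], 10], [[0, 0, 0], [0, 0, 0], 10], [[0, 0, 0], [0, 0, 0], 10]]'

```text
clock: 18.7
eef_pos: [506.0, -39.8, 39.3]
tcp_rot: [3.142, 0.05, 2.851]
contact_force: [-0.0, 0.7, -0.5]
opening: 0.218
```

Run:
```python
from h import *
plan(506,-39.5,20)
f=grab_frame('scene');g=grab_frame('side')
a=cv2.cvtColor(f['pixels'],cv2.COLOR_RGB2BGR)[160:300,250:390];b=cv2.cvtColor(g['pixels'],cv2.COLOR_RGB2BGR)[205:315,290:400]
cv2.imwrite('pics/c9.png',np.hstack([cv2.resize(a,(400,400),interpolation=2),cv2.resize(b,(400,400),interpolation=2)]))
```

```text
now [506.  -39.8  39.3] [3.142 0.05  2.851] F [-0.   0.7 -0.5] op 0.218 t 18.7
shift tool(now) mm [ 1.1  0.3 19.2] after turn [ 1.1  0.3 19.2] turn [0. 0. 0.]
```

View pics/c9.png

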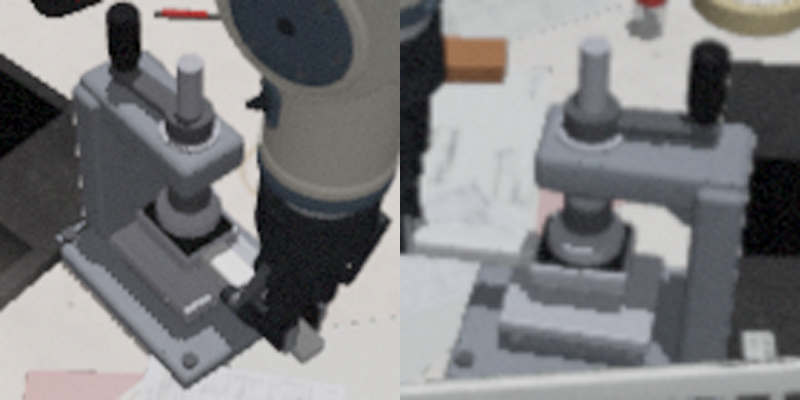

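Both views show the head centred under the platen, clear above the bed. Now lowering.

Request:
play_rows --moves '[[[0.0003, 0, 0.005], [0, 0, 0], 10], [[0, 0, 0.002], [0, 0, 0], 10], [[0, 0, 0], [0, 0, 0], 10]]'

```text
clock: 19.1
eef_pos: [505.7, -39.8, 31.7]
tcp_rot: [-3.141, 0.049, 2.851]
contact_force: [-1.6, -0.7, -1.3]
opening: 0.213
```

Request:
play_rows --moves '[[[0.0001, 0, 0.002], [0, 0, 0], 10], [[0, 0, 0], [0, 0, 0], 10], [[0, 0, 0], [0, 0, 0], 10]]'

```text
clock: 19.4
eef_pos: [506.2, -39.9, 30.1]
tcp_rot: [-3.142, 0.05, 2.851]
contact_force: [-0.2, 0.6, -2.4]
opening: 0.218
```

Request:
play_rows --moves '[[[0.0001, 0, 0.002], [0, 0, 0], 10], [[0, 0, 0], [0, 0, 0], 10], [[0, 0, 0], [0, 0, 0], 10]]'

```text
clock: 19.7
eef_pos: [506.2, -39.9, 28.1]
tcp_rot: [-3.142, 0.05, 2.851]
contact_force: [1.1, -0.5, -2.0]
opening: 0.214
```

Request:
play_rows --moves '[[[0.0001, 0, 0.002], [0, 0, 0], 10], [[0, 0, 0], [0, 0, 0], 10], [[0, 0, 0], [0, 0, 0], 10]]'

```text
clock: 20.0
eef_pos: [506.2, -39.9, 26.0]
tcp_rot: [-3.142, 0.05, 2.851]
contact_force: [-0.4, 0.9, -1.8]
opening: 0.213
```

Request:
play_rows --moves '[[[0.0001, 0, 0.002], [0, 0, 0], 10], [[0, 0, 0], [0, 0, 0], 10], [[0, 0, 0], [0, 0, 0], 10]]'

```text
clock: 20.3
eef_pos: [506.2, -39.9, 24.0]
tcp_rot: [-3.142, 0.05, 2.851]
contact_force: [0.1, -0.6, -2.3]
opening: 0.219
```

Request:
play_rows --moves '[[[0.0001, 0, 0.002], [0, 0, 0], 10], [[0, 0, 0], [0, 0, 0], 10], [[0, 0, 0], [0, 0, 0], 10]]'

```text
clock: 20.6
eef_pos: [506.4, -39.9, 22.3]
tcp_rot: [3.142, 0.05, 2.851]
contact_force: [-1.2, 0.2, 3.3]
opening: 0.216
```

Request:
play_rows --moves '[[[0, 0, 0], [0, 0, 0], 45], [[0, 0, 0], [0, 0, 0], 45], [[0, 0, 0], [0, 0, 0], 45], [[0, 0, -0.01], [0, 0, 0], 45], [[0, 0, -0.03], [0, 0, 0], 45], [[0, 0, -0.04], [0, 0.05, 0], 60], [[0, 0, -0.04], [0, 0, 0], 60], [[0, 0, -0.04], [0, 0, 0], 60], [[0, 0, 0], [0, 0, 0], 60]]'

```text
clock: 21.5
eef_pos: [505.9, -39.0, 188.0]
tcp_rot: [3.14, 0.009, 2.851]
contact_force: [0.5, -0.3, -0.8]
opening: 0.596
```

Run:
```python
from h import *
np.set_printoptions(precision=1,suppress=True)
plan(683,-92,250)
f=grab_frame('wrist');np.savez('pics/w10.npz',**f)
g=grab_frame('side');np.savez('pics/d10.npz',**g)
s=grab_frame('scene');np.savez('pics/s10.npz',**s)
for P in((618,-73,66),(505,-39,60),(682,-90,240)):print(P,proj(f,P,True))
a=cv2.cvtColor(s['pixels'],cv2.COLOR_RGB2BGR)[160:300,250:390];b=cv2.cvtColor(f['pixels'],cv2.COLOR_RGB2BGR)
cv2.imwrite('pics/c10.png',np.hstack([cv2.resize(a,(300,300),interpolation=2),cv2.resize(b,(400,300))]))
```

```text
now [505.9 -39.  188. ] [3.1 0.  2.9] F [ 0.5 -0.3 -0.8] op 0.596 t 21.5
shift tool(now) mm [-185.4    0.1  -60.3] after turn [-185.4    0.1  -60.3] turn [0. 0. 0.]
(618, -73, 66) (np.float64(327.13714891861383), np.float64(338.64175481158935))
(505, -39, 60) (np.float64(327.15129020868557), np.float64(213.39142880798119))
(682, -90, 240) (np.float64(330.0974409028759), np.float64(546.9866917526261))
```

View pics/c10.png

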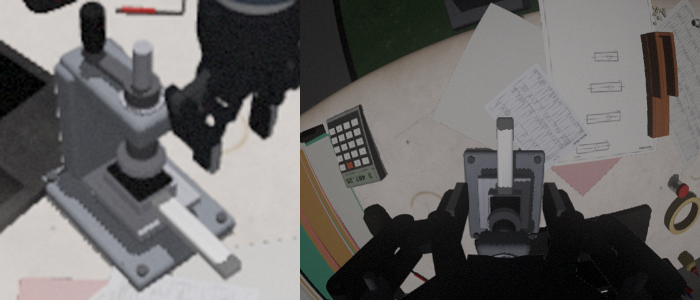

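The paddle lies flat and centred in the press with the handle out to the front, and the gripper is clear. Next, the knob.

Run:
```python
from h import *
f=dict(np.load('pics/w10.npz'));e=onz(f,326,190,60,True);print('handle end',e)
d=e[:2]-[618,-73];print(np.linalg.norm(d),np.arctan2(-d[1],-d[0]))
s=dict(np.load('pics/s10.npz'));g=dict(np.load('pics/d10.npz'))
plan(681.5,-89.4,270)
plan(681.5,-89.4,180)
```

```text
handle end [485.96244009 -34.25556902  60.        ]
137.6046807266541 -0.2854229568641723
now [502.  -38.7 182. ] [3.142 0.    2.851] F [0.1 0.  0. ] op 0.599 t 21.65
shift tool(now) mm [-186.5    2.9  -87.9] after turn [-186.5    2.9  -87.9] turn [0. 0. 0.]
now [502.  -38.7 182. ] [3.142 0.    2.851] F [0.1 0.  0. ] op 0.599 t 21.65
shift tool(now) mm [-186.5    2.9    2.1] after turn [-186.5    2.9    2.1] turn [0. 0. 0.]
```

Request:
play_rows --moves '[[[0, 0, -0.04], [0, 0, 0], 65], [[0, 0, -0.04], [0, 0, 0], 65], [[-0.03, 0, 0], [0, 0, 0], 65], [[-0.04, 0, 0], [0, 0, 0], 65], [[-0.04, 0, 0], [0, 0, 0], 65], [[-0.04, 0, 0], [0, 0, 0], 65], [[-0.033, 0, 0], [0, 0, 0], 65], [[0, 0, 0], [0, 0, 0], 65], [[0, 0, 0], [0, 0, 0], 65]]'

```text
clock: 22.55
eef_pos: [676.7, -91.1, 259.3]
tcp_rot: [-3.141, -0.004, 2.851]
contact_force: [-0.4, 0.2, 0.2]
opening: 0.648
```

```bash
python3 -c "
from h import *
plan(681.5,-89.4,180,2.85)"
```

```text
now [676.7 -91.1 259.3] [-3.141 -0.004  2.851] F [-0.4  0.2  0.2] op 0.648 t 22.55
shift tool(now) mm [-4.5  3.1 79.3] after turn [-4.1  3.  79.3] turn [-0.001 -0.004  0.001]
```

Request:
play_rows --moves '[[[-0.004, 0.003, 0.01], [0, 0, 0], 65], [[0, 0, 0.02], [0, 0, 0], 65], [[0, 0, 0.02], [0, 0, 0], 65], [[0, 0, 0.015], [0, 0, 0], 65], [[0, 0, 0.01], [0, 0, 0], 65], [[0, 0, 0.005], [0, 0, 0], 65], [[0, 0, 0], [0, 0, 0], 65]]'

```text
clock: 23.25
eef_pos: [682.1, -89.4, 181.6]
tcp_rot: [-3.141, -0.001, 2.851]
contact_force: [-0.8, -0.8, 0.5]
opening: 0.647
```

Request:
play_rows --moves '[[[0, 0, 0], [0, 0, 0], 10], [[0, 0, 0], [0, 0, 0], 10], [[0, 0, 0], [0, 0, 0], 10], [[0, 0, 0], [0, 0, 0], 10], [[0, 0, 0], [0, 0, 0], 10], [[0, 0, 0], [0, 0, 0], 10]]' --squeeze 50

```text
clock: 23.85
eef_pos: [683.1, -89.4, 183.1]
tcp_rot: [3.141, 0.002, 2.851]
contact_force: [-0.3, 1.0, 5.0]
opening: 0.264
```

```bash
cat > circ.py <<'E'
import numpy as np
def rows(p0,d,n,psi=2.851,r=65.3):
    p=p0-d*np.arange(n+1); P=r*np.c_[np.cos(p),np.sin(p)];D=np.diff(P,axis=0)
    t=np.c_[np.cos(psi)*D[:,0]+np.sin(psi)*D[:,1], np.sin(psi)*D[:,0]-np.cos(psi)*D[:,1]]/1000
    print('['+', '.join(f'[[{a:.4f}, {b:.4f}, 0], [0, 0, 0], 10]' for a,b in t)+']', 'end phi',round(p[-1],3))
def tang(F,phi): # radial, tangential (clockwise) force on the tool
    return F[0]*np.cos(phi)+F[1]*np.sin(phi), F[0]*np.sin(phi)-F[1]*np.cos(phi)
E
python3 -c "
from circ import *
rows(-.253,.15,10)"
```

```text
[[[0.0004, -0.0098, 0], [0, 0, 0], 10], [[0.0018, -0.0096, 0], [0, 0, 0], 10], [[0.0032, -0.0092, 0], [0, 0, 0], 10], [[0.0046, -0.0086, 0], [0, 0, 0], 10], [[0.0058, -0.0079, 0], [0, 0, 0], 10], [[0.0069, -0.0069, 0], [0, 0, 0], 10], [[0.0079, -0.0058, 0], [0, 0, 0], 10], [[0.0087, -0.0045, 0], [0, 0, 0], 10], [[0.0092, -0.0032, 0], [0, 0, 0], 10], [[0.0096, -0.0018, 0], [0, 0, 0], 10]] end phi -1.753
```

Request:
play_rows --moves '[[[0.0004, -0.0098, 0], [0, 0, 0], 10], [[0.0018, -0.0096, 0], [0, 0, 0], 10], [[0.0032, -0.0092, 0], [0, 0, 0], 10], [[0.0046, -0.0086, 0], [0, 0, 0], 10]]'

```text
clock: 24.25
eef_pos: [664.8, -122.1, 183.2]
tcp_rot: [3.14, 0.006, 2.851]
contact_force: [6.7, 3.0, 1.4]
opening: 0.27
```

Request:
play_rows --moves '[[[0.0058, -0.0079, 0], [0, 0, 0], 10], [[0.0069, -0.0069, 0], [0, 0, 0], 10], [[0.0079, -0.0058, 0], [0, 0, 0], 10], [[0.0087, -0.0045, 0], [0, 0, 0], 10], [[0.0092, -0.0032, 0], [0, 0, 0], 10], [[0.0096, -0.0018, 0], [0, 0, 0], 10]]'

```text
clock: 24.85
eef_pos: [609.7, -139.5, 183.2]
tcp_rot: [-3.14, 0.007, 2.851]
contact_force: [7.3, -5.8, 0.9]
opening: 0.262
```

```bash
python3 -c "
from circ import *
rows(-1.753,.15,20)"
```

```text
[[[0.0098, -0.0003, 0], [0, 0, 0], 10], [[0.0097, 0.0011, 0], [0, 0, 0], 10], [[0.0094, 0.0026, 0], [0, 0, 0], 10], [[0.0089, 0.0040, 0], [0, 0, 0], 10], [[0.0083, 0.0053, 0], [0, 0, 0], 10], [[0.0074, 0.0064, 0], [0, 0, 0], 10], [[0.0063, 0.0075, 0], [0, 0, 0], 10], [[0.0051, 0.0083, 0], [0, 0, 0], 10], [[0.0038, 0.0090, 0], [0, 0, 0], 10], [[0.0025, 0.0095, 0], [0, 0, 0], 10], [[0.0010, 0.0097, 0], [0, 0, 0], 10], [[-0.0004, 0.0098, 0], [0, 0, 0], 10], [[-0.0019, 0.0096, 0], [0, 0, 0], 10], [[-0.0033, 0.0092, 0], [0, 0, 0], 10], [[-0.0047, 0.0086, 0], [0, 0, 0], 10], [[-0.0059, 0.0078, 0], [0, 0, 0], 10], [[-0.0070, 0.0068, 0], [0, 0, 0], 10], [[-0.0079, 0.0057, 0], [0, 0, 0], 10], [[-0.0087, 0.0045, 0], [0, 0, 0], 10], [[-0.0093, 0.0031, 0], [0, 0, 0], 10]] end phi -4.753
```

Request:
play_rows --moves '[[[0.0098, -0.0003, 0], [0, 0, 0], 10], [[0.0097, 0.0011, 0], [0, 0, 0], 10], [[0.0094, 0.0026, 0], [0, 0, 0], 10], [[0.0089, 0.004, 0], [0, 0, 0], 10], [[0.0083, 0.0053, 0], [0, 0, 0], 10], [[0.0074, 0.0064, 0], [0, 0, 0], 10], [[0.0063, 0.0075, 0], [0, 0, 0], 10], [[0.0051, 0.0083, 0], [0, 0, 0], 10], [[0.0038, 0.009, 0], [0, 0, 0], 10], [[0.0025, 0.0095, 0], [0, 0, 0], 10]]'

```text
clock: 25.85
eef_pos: [555.0, -67.1, 183.0]
tcp_rot: [-3.139, 0.002, 2.851]
contact_force: [-0.2, -7.4, 6.3]
opening: 0.264
```

Request:
play_rows --moves '[[[0.001, 0.0097, 0], [0, 0, 0], 10], [[-0.0004, 0.0098, 0], [0, 0, 0], 10], [[-0.0019, 0.0096, 0], [0, 0, 0], 10], [[-0.0033, 0.0092, 0], [0, 0, 0], 10], [[-0.0047, 0.0086, 0], [0, 0, 0], 10]]'

```text
clock: 26.35
eef_pos: [577.8, -25.2, 183.1]
tcp_rot: [-3.139, 0.003, 2.851]
contact_force: [1.1, -11.4, 4.6]
opening: 0.26
```

Run:
```python
from circ import *
from h import *
s=sense();plan(0,0,0)
print(tang(s['contact_force'],-4.003))
f=grab_frame('scene');g=grab_frame('side')
np.savez('pics/s11.npz',**f);np.savez('pics/d11.npz',**g)
rows(-4.003,.15,20)
```

```text
now [577.8 -25.2 183.1] [-3.139e+00  3.000e-03  2.851e+00] F [  1.1 -11.4   4.6] op 0.26 t 26.35
shift tool(now) mm [ 561.4 -140.6  181.9] after turn [ 561.4 -140.6  181.9] turn [0. 0. 0.]
(np.float64(-9.362809544797885), np.float64(-6.633089008623078))
[[[-0.0059, 0.0078, 0], [0, 0, 0], 10], [[-0.0070, 0.0068, 0], [0, 0, 0], 10], [[-0.0079, 0.0057, 0], [0, 0, 0], 10], [[-0.0087, 0.0045, 0], [0, 0, 0], 10], [[-0.0093, 0.0031, 0], [0, 0, 0], 10], [[-0.0096, 0.0017, 0], [0, 0, 0], 10], [[-0.0098, 0.0002, 0], [0, 0, 0], 10], [[-0.0097, -0.0012, 0], [0, 0, 0], 10], [[-0.0094, -0.0027, 0], [0, 0, 0], 10], [[-0.0089, -0.0040, 0], [0, 0, 0], 10], [[-0.0082, -0.0053, 0], [0, 0, 0], 10], [[-0.0073, -0.0065, 0], [0, 0, 0], 10], [[-0.0063, -0.0075, 0], [0, 0, 0], 10], [[-0.0051, -0.0084, 0], [0, 0, 0], 10], [[-0.0038, -0.0090, 0], [0, 0, 0], 10], [[-0.0024, -0.0095, 0], [0, 0, 0], 10], [[-0.0009, -0.0097, 0], [0, 0, 0], 10], [[0.0005, -0.0098, 0], [0, 0, 0], 10], [[0.0020, -0.0096, 0], [0, 0, 0], 10], [[0.0034, -0.0092, 0], [0, 0, 0], 10]] end phi -7.003
```

Request:
play_rows --moves '[[[-0.0066, 0.0054, 0], [0, 0, 0], 10], [[-0.007, 0.0068, 0], [0, 0, 0], 10], [[-0.0079, 0.0057, 0], [0, 0, 0], 10], [[-0.0087, 0.0045, 0], [0, 0, 0], 10], [[-0.0093, 0.0031, 0], [0, 0, 0], 10]]'

```text
clock: 26.95
eef_pos: [621.4, -10.3, 183.0]
tcp_rot: [-3.141, -0.002, 2.851]
contact_force: [-7.4, -1.4, 9.9]
opening: 0.266
```

Request:
play_rows --moves '[[[-0.0096, 0.0017, 0], [0, 0, 0], 10], [[-0.0098, 0.0002, 0], [0, 0, 0], 10], [[-0.0097, -0.0012, 0], [0, 0, 0], 10]]'

```text
clock: 27.25
eef_pos: [649.6, -17.6, 183.0]
tcp_rot: [3.141, -0.002, 2.851]
contact_force: [-7.4, 1.2, 9.8]
opening: 0.264
```

Request:
play_rows --moves '[[[-0.0094, -0.0027, 0], [0, 0, 0], 10], [[-0.0089, -0.004, 0], [0, 0, 0], 10]]'

```text
clock: 27.45
eef_pos: [665.3, -29.0, 183.0]
tcp_rot: [3.141, -0.002, 2.851]
contact_force: [-7.8, 3.6, 9.7]
opening: 0.264
```

Run:
```python
from circ import *
from h import *
s=sense();plan(0,0,0)
print(tang(s['contact_force'],-5.503))
f=grab_frame('scene');g=grab_frame('side')
np.savez('pics/s12.npz',**f);np.savez('pics/d12.npz',**g)
```

```text
now [665.3 -29.  183. ] [ 3.141e+00 -2.000e-03  2.851e+00] F [-7.8  3.6  9.7] op 0.264 t 27.45
shift tool(now) mm [ 645.4 -163.   183.9] after turn [ 645.4 -163.   183.9] turn [0. 0. 0.]
(np.float64(-3.023730933407365), np.float64(-8.100252930653845))
```

Request:
play_rows --moves '[[[-0.0082, -0.0053, 0], [0, 0, 0], 10], [[-0.0073, -0.0065, 0], [0, 0, 0], 10]]'

```text
clock: 27.75
eef_pos: [676.8, -44.4, 183.0]
tcp_rot: [3.14, -0.001, 2.851]
contact_force: [-5.9, 5.3, 9.3]
opening: 0.266
```

Request:
play_rows --moves '[[[-0.0063, -0.0075, 0], [0, 0, 0], 10], [[-0.0051, -0.0084, 0], [0, 0, 0], 10]]'

```text
clock: 27.95
eef_pos: [683.4, -62.7, 183.0]
tcp_rot: [3.14, -0.001, 2.851]
contact_force: [-5.6, 7.9, 8.9]
opening: 0.266
```

Request:
play_rows --moves '[[[-0.0038, -0.009, 0], [0, 0, 0], 10], [[-0.0024, -0.0095, 0], [0, 0, 0], 10]]'

```text
clock: 28.15
eef_pos: [684.4, -81.8, 183.0]
tcp_rot: [3.139, -0.001, 2.851]
contact_force: [-3.5, 9.2, 8.0]
opening: 0.261
```

Run:
```python
from circ import *
from h import *
for x,y,F in((665.3,-29,(-7.8,3.6)),):pass
s=sense();plan(0,0,0)
f=grab_frame('scene');g=grab_frame('side')
np.savez('pics/s13.npz',**f);np.savez('pics/d13.npz',**g)
rows(-6.403,.15,16)
```

```text
now [684.4 -81.8 183. ] [ 3.139e+00 -1.000e-03  2.851e+00] F [-3.5  9.2  8. ] op 0.261 t 28.15
shift tool(now) mm [ 679.  -118.3  183.1] after turn [ 679.  -118.3  183.1] turn [0. 0. 0.]
[[[-0.0009, -0.0097, 0], [0, 0, 0], 10], [[0.0005, -0.0098, 0], [0, 0, 0], 10], [[0.0020, -0.0096, 0], [0, 0, 0], 10], [[0.0034, -0.0092, 0], [0, 0, 0], 10], [[0.0047, -0.0086, 0], [0, 0, 0], 10], [[0.0060, -0.0078, 0], [0, 0, 0], 10], [[0.0070, -0.0068, 0], [0, 0, 0], 10], [[0.0080, -0.0057, 0], [0, 0, 0], 10], [[0.0087, -0.0044, 0], [0, 0, 0], 10], [[0.0093, -0.0030, 0], [0, 0, 0], 10], [[0.0097, -0.0016, 0], [0, 0, 0], 10], [[0.0098, -0.0002, 0], [0, 0, 0], 10], [[0.0097, 0.0013, 0], [0, 0, 0], 10], [[0.0094, 0.0027, 0], [0, 0, 0], 10], [[0.0089, 0.0041, 0], [0, 0, 0], 10], [[0.0082, 0.0054, 0], [0, 0, 0], 10]] end phi -8.803
```

Request:
play_rows --moves '[[[-0.0009, -0.0097, 0], [0, 0, 0], 10], [[0.0005, -0.0098, 0], [0, 0, 0], 10]]'

```text
clock: 28.45
eef_pos: [679.8, -100.1, 183.1]
tcp_rot: [3.138, 0.001, 2.851]
contact_force: [-1.4, 9.6, 7.0]
opening: 0.263
```

```bash
cat > drop.py <<'E'
from h import *
def drop(tag):
    for n,k in(('scene','s'),('side','d')):
        a=dict(np.load(f'pics/{k}10.npz'))
        b=dict(np.load(f'pics/{k}{tag}.npz'))
        ga,gb=[cv2.cvtColor(x['pixels'],cv2.COLOR_RGB2GRAY) for x in(a,b)]
        dz=np.subtract(proj(a,(505,-38,54)),proj(a,(505,-38,60)))/6
        for nm,P in (('handle',(505,-38,60)),('ref foot',(560,-10,18))):
            u,v=map(int,np.round(proj(a,P)));w=9
            t=gb[v-w:v+w+1,u-w:u+w+1];S=ga[v-w-6:v+w+7,u-w-6:u+w+7]
            # upsampled template match: where the new patch sat in the old picture
            r=cv2.matchTemplate(cv2.resize(S,None,fx=8,fy=8,interpolation=2),cv2.resize(t,None,fx=8,fy=8,interpolation=2),cv2.TM_CCOEFF_NORMED)
            _,m,_,l=cv2.minMaxLoc(r);sh=np.array([6-l[0]/8,6-l[1]/8])
            print(tag,n,nm,'shift px',np.round(sh,2),'score',round(m,3),'px/mm down',np.round(dz,2))
E
python3 - <<'E'
from drop import *
from circ import tang
s=sense();plan(0,0,0);print(tang(s['contact_force'],-6.703))
for n,k in(('scene','s'),('side','d')): np.savez(f'pics/{k}14.npz',**grab_frame(n))
for t in(11,12,13,14): drop(t)
E
```

```text
now [ 679.8 -100.1  183.1] [3.138e+00 1.000e-03 2.851e+00] F [-1.4  9.6  7. ] op 0.263 t 28.45
shift tool(now) mm [680.1 -99.5 182.2] after turn [680.1 -99.5 182.2] turn [0. 0. 0.]
(np.float64(-5.200844339761327), np.float64(-8.217731306519731))
11 scene handle shift px [0.62 0.75] score 0.746 px/mm down [-0.03  0.28]
11 scene ref foot shift px [-0.12 -0.38] score 0.885 px/mm down [-0.03  0.28]
11 side handle shift px [-6.   -0.88] score 0.974 px/mm down [0.01 0.31]
11 side ref foot shift px [0. 0.] score 0.946 px/mm down [0.01 0.31]
12 scene handle shift px [-0.5   1.75] score 0.689 px/mm down [-0.03  0.28]
12 scene ref foot shift px [ 0.   -0.12] score 0.937 px/mm down [-0.03  0.28]
12 side handle shift px [-6.    1.12] score 0.981 px/mm down [0.01 0.31]
12 side ref foot shift px [-0.12  1.75] score 0.817 px/mm down [0.01 0.31]
13 scene handle shift px [-1.25  0.88] score 0.528 px/mm down [-0.03  0.28]
13 scene ref foot shift px [-6.  4.] score 0.836 px/mm down [-0.03  0.28]
13 side handle shift px [-6.   -5.25] score 0.699 px/mm down [0.01 0.31]
13 side ref foot shift px [-0.12  2.75] score 0.616 px/mm down [0.01 0.31]
14 scene handle shift px [-1.75  0.62] score 0.451 px/mm down [-0.03  0.28]
14 scene ref foot shift px [-0.12  0.  ] score 0.967 px/mm down [-0.03  0.28]
14 side handle shift px [-6.   -3.88] score 0.614 px/mm down [0.01 0.31]
14 side ref foot shift px [ 1.12 -4.75] score 0.581 px/mm down [0.01 0.31]
```

Request:
play_rows --moves '[[[0.002, -0.0096, 0], [0, 0, 0], 10]]'

```text
clock: 28.65
eef_pos: [675.7, -108.4, 183.1]
tcp_rot: [3.138, 0.002, 2.851]
contact_force: [2.4, 11.2, 5.2]
opening: 0.263
```

Request:
play_rows --moves '[[[0.0034, -0.0092, 0], [0, 0, 0], 10]]'

```text
clock: 28.75
eef_pos: [670.0, -116.5, 183.1]
tcp_rot: [3.138, 0.002, 2.851]
contact_force: [3.3, 11.2, 4.1]
opening: 0.266
```

Request:
play_rows --moves '[[[0.0047, -0.0086, 0], [0, 0, 0], 10]]'

```text
clock: 28.85
eef_pos: [663.3, -123.6, 183.1]
tcp_rot: [3.137, 0.003, 2.851]
contact_force: [4.4, 11.5, 3.8]
opening: 0.26
```

Request:
play_rows --moves '[[[0.006, -0.0078, 0], [0, 0, 0], 10]]'

```text
clock: 28.95
eef_pos: [655.7, -129.5, 183.2]
tcp_rot: [3.137, 0.004, 2.851]
contact_force: [7.2, 10.3, 2.2]
opening: 0.262
```

Request:
play_rows --moves '[[[0.007, -0.0068, 0], [0, 0, 0], 10]]'

```text
clock: 29.05
eef_pos: [647.4, -134.2, 183.2]
tcp_rot: [3.138, 0.005, 2.851]
contact_force: [9.1, 10.6, 1.6]
opening: 0.263
```

Run:
```python
import numpy as np
from h import sense
s=sense()
D=[(664.8,-119.6,6.7,3.0),(609.7,-137,7.3,-5.8),(555,-64.6,-.2,-7.4),(577.8,-22.7,1.1,-11.4),(621.4,-10.3,-7.4,-1.4),(649.6,-17.6,-7.4,1.2),(665.3,-29,-7.8,3.6),(676.8,-44.4,-5.9,5.3),(683.4,-62.7,-5.6,7.9),(684.4,-81.8,-3.5,9.2),(679.8,-100.1,-1.4,9.6),(675.7,-108.4,2.4,11.2),(670,-116.5,3.3,11.2),(663.3,-123.6,4.4,11.5),(655.7,-129.5,7.2,10.3),(*s['eef_pos'][:2],*s['contact_force'][:2])]
D=np.array(D);P=D[:,:2].copy();A=np.c_[2*P[4:],np.ones(len(P)-4)]
c=np.linalg.lstsq(A,(P[4:]**2).sum(1),rcond=None)[0];print('centre',c[:2],'r',np.sqrt(c[2]+c[:2]@c[:2]))
C=c[:2];a=np.unwrap(np.arctan2(P[:,1]-C[1],P[:,0]-C[0]));a+= -.853-a[0]
u=P-C;u/=np.linalg.norm(u,axis=1)[:,None]
T=-(D[:,2]*u[:,1]-D[:,3]*u[:,0])*.065
for x,t in zip(-.253-a,T):print(round(x,2),round(t,3))
x=-.253-a
from scipy.optimize import least_squares
g=least_squares(lambda p:p[0]+.178*np.maximum(0,x-p[1])-T,[.46,5.7]);print(g.x,np.std(g.fun))
print('load est N',(x[-1]-g.x[1])/(np.pi/2)*60)
```

```text
centre [619.5834663  -75.36667245] r 65.0931668695688
0.6 0.444
1.56 0.528
3.13 0.477
3.87 0.405
4.57 0.478
5.02 0.463
5.32 0.525
5.61 0.486
5.91 0.575
6.21 0.573
6.5 0.543
6.64 0.707
6.79 0.7
6.94 0.714
7.09 0.761
7.24 0.828
[0.47423347 5.54006907] 0.04155656893097083
load est N 64.86447299863909
```

The torque fit gives a clean circle (r = 65.1 mm) with firm contact at about 5.5 rad. The crank is now at 7.24 rad, so the load is about 60 to 70 N. Releasing.

Request:
play_rows --moves '[[[0, 0, 0], [0, 0, 0], 65], [[0, 0, 0], [0, 0, 0], 65], [[0, 0, 0], [0, 0, 0], 65], [[0, 0, 0], [0, 0, 0], 65], [[0, 0, -0.02], [0, 0, 0], 65], [[0, 0, -0.04], [0, 0, 0], 65], [[0, 0, -0.04], [0, 0, 0], 65], [[0.02, 0, -0.02], [0, 0, 0], 65], [[0.04, 0, 0], [0, 0, 0], 65], [[0.04, 0, 0], [0, 0, 0], 65], [[0.04, 0, 0], [0, 0, 0], 65], [[0.04, 0, 0], [0, 0, 0], 65], [[0.04, 0, 0], [0, 0, 0], 65], [[0.04, 0, 0], [0, 0, 0], 65], [[0, 0, 0], [0, 0, 0], 65], [[0, 0, 0], [0, 0, 0], 65]]'

```text
clock: 30.65
eef_pos: [395.9, -61.3, 302.6]
tcp_rot: [3.142, 0.002, 2.851]
contact_force: [0.9, -1.0, -0.3]
opening: 0.648
```

Run:
```python
from h import *
np.set_printoptions(precision=1,suppress=True)
plan(0,0,0)
f=grab_frame('scene');g=grab_frame('side');np.savez('pics/s20.npz',**f);np.savez('pics/d20.npz',**g)
# knob: dark blob around expected place (z 215)
C=np.array([618.0,-74.5])
E=np.array([*(C+65*np.array([np.cos(-1.2),np.sin(-1.2)])),215]);o=[]
for F in(f,g):
    u,v=map(int,proj(F,E));im=cv2.cvtColor(F['pixels'],cv2.COLOR_RGB2GRAY);z=np.zeros_like(im)
    b=(slice(v-25,v+26),slice(u-20,u+21));z[b]=(im[b]<45)*255
    c=max(cv2.findContours(z,0,1)[0],key=cv2.contourArea);m=cv2.moments(c);p=(m['m10']/m['m00'],m['m01']/m['m00']);o.append(p)
    print((u,v),p,m['m00'],cv2.boundingRect(c))
X,e=tri(f,o[0],g,o[1]);print('knob',X,e,'angle',np.arctan2(X[1]-C[1],X[0]-C[0]),'r',np.hypot(*(X[:2]-C)))
# platen lower rim / paddle: column profile below spindle axis in both views
for F,t in((f,'s'),(g,'d')):
    A=dict(np.load(f'pics/{t}10.npz'))
    for z in(42,60,80):
        u,v=map(int,proj(F,(*C,z)))
        print(t,z,(u,v))
    u,v=map(int,proj(F,(*C,70)))
    print('before',cv2.cvtColor(A['pixels'],cv2.COLOR_RGB2GRAY)[v-14:v+18,u-1:u+2].mean(1).astype(int))
    print('after ',cv2.cvtColor(F['pixels'],cv2.COLOR_RGB2GRAY)[v-14:v+18,u-1:u+2].mean(1).astype(int))
```

```text
now [395.9 -61.3 302.6] [3.1 0.  2.9] F [ 0.9 -1.  -0.3] op 0.648 t 30.65
shift tool(now) mm [397.4 -54.7 301.8] after turn [397.4 -54.7 301.8] turn [0. 0. 0.]
(323, 167) (321.45299145299145, 167.01282051282053) 195.0 (316, 156, 12, 24)
(359, 242) (359.9502222222222, 243.03555555555553) 187.5 (354, 232, 12, 23)
knob [ 644.8 -134.5  214.8] 3.010243483541458 angle -1.150973968084837 r 65.68282121882892
s 42 (315, 247)
s 60 (315, 242)
s 80 (315, 236)
before [ 74  73  74  71  57  50  49  48  49  66  91 105 105 104 102 100  97  80
  47  21  22  17  21  14  20  14  18  22  42  87 101  97]
after  [ 74  73  75  74  83  97  97 100  97 100 101  99  99  84  56  54  49  48
  53  74  97 104 104 102  97  78  43  19  21  22  32  78]
d 42 (340, 284)
d 60 (340, 278)
d 80 (340, 272)
before [100  86  65  54  49  52  52  53  67  90  99 109 154 144 122 116  97  59
  25  20  19  18  38  99 161 148 122 115 115 131 166 176]
after  [102 103 103 104 102 102 103 104 101 101 101 101  97  72  54  50  52  53
  59 108 156 171 146 120 112  85 108 128 128 120 116 122]
```

Run:
```python
from h import *
a=dict(np.load('pics/s0.npz')) if False else dict(np.load('pics/scene0.npz'));b=dict(np.load('pics/s20.npz'))
for n,P in(('vial',(168,343)),('mouse',(370,185)),('calc',(428,219))):
    u,v=P;print(n,np.abs(a['pixels'][v-15:v+15,u-15:u+15].astype(int)-b['pixels'][v-15:v+15,u-15:u+15]).mean())
sign_off()
```

```text
vial 7.303333333333334
mouse 5.384074074074074
calc 11.154444444444444
the job is handed in; nothing more can be done
```

The paddle is lying flat in the press, the crank is wound past firm contact, and the job is handed in. I got no verdict back. By my measurements it should pass.

- **Moving the paddle:** I gripped it by the head to lift it from the rest, set it on the desk, took it again by the handle and slid it into the press. In the last viewed pictures it lay flat with the head under the platen and the handle out to the front. The handle end measured 137.6 mm from the spindle axis, against 140 mm expected, at the press's angle.
- **Two misses:** reported tool heights turned out about 20 mm below the real fingertips. The gripper twice closed over the head and once over the handle before I corrected for this. The paddle did not move in any of these.
- **Winding:** the crank turned about 7.2 rad clockwise (1.15 turns), on a fitted circle of 65.1 mm radius. The hand then let go and moved clear.
- **Load on the pad:**

| Check | Estimated load (N) | Note |
|---|---|---|
| Torque fit | 65 | last single readings suggest up to about 75 |
| Camera edges | 54 | platen dropped about 27.5 mm for 34.4 mm of spindle travel |
| Height estimate before winding | 21 to 53 | rough; suggested later contact |

  The first two fall inside 35 to 88 N. The height estimate was the only one that could fall below 35 N, and I gave it less weight.

- **Not fully checked:** tracking the handle in the camera images to confirm the bed yielding did not work, because of shadows and the arm in the way. Edge profiles suggest it yielded about 7 mm.
- **Bystanders:** the image patches of the calculator, mouse and vial changed only a little between start and end. I did not measure their positions, and nothing I did went near them.

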